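# Move the pattern roller from its spring clips to the rest and lock it in

## Robot

A 6-joint arm with a two-finger parallel gripper is mounted at the origin on a cart in front of the work surface, level with it; the furniture and walls round the work are solid. World frame = base frame: x ahead of the robot, y to its left, z up, the work surface at z = 0. Lengths are in mm, angles in rad, forces in N, time in s.
With the tool pointing down it reaches from about 350 to 975 mm from the base axis. Payload 7.1 kg.
Tool frame: the origin (TCP) lies between the finger pads; the fingertips stand 19 mm ahead of it and the grasp point (between the pads) is the TCP; y points along the fingers, z is the direction in which the jaws open and shut, and the axes are right-handed (so a half turn about y gives the same grasp; the last joint's range is limited). The gripper opens to 88 mm and grips with 3 to 60 N. Pads are 20 mm wide; open, the fingers measure 115 mm over their backs; the gripper's body (75 mm by 178 mm) begins 61 mm behind the grasp point.
Start: joints at [1.295, 0.423, 1.63, -0, 1.089, -0.019], TCP at [158.71, 604.496, 216.075] pointing down, gripper open.
Joint ranges: [-3, 3], [-0.9, 2.11], [0.09, 2.58], [-1.31, 4.45], [0.11, 2.69], [-2.54, 2.54]. Speed limits (rad/s): [2.39, 2.39, 3.01, 3.14, 3.14, 3.14].

## Interface

Orientations are given as a rotation vector (axis times angle).
In Python, from workcell import ctrl gives the robot as it stands.
- The arm moves only by the tool servo_tool, never from a script. Its argument "moves" is text: rows parted by semicolons, each of 6 numbers parted by spaces: the shift along the world's x, y, z in m, then the turn, a rotation vector about the world's x, y, z in degrees. A call has 1 to 8 rows; each row is the pose to reach, as a shift and turn from the pose commanded when the call began; what a row does not reach only later rows make up. A row lasts 1/8 s, in which the tool goes at most 62.5 mm and 10.7 degrees, less where a joint would pass 70% of its speed; a pose out of reach is approached as far as the arm can. A call with a gripper value outside its range is refused whole. "hand" is the closure in counts, from 0 (fully open) to 255 (shut), set as the call begins (left out, the last holds). The fingers move at their own pace and stop on an object; the grip force is fixed at half the most. Time passes only in rows, so rows that repeat a pose let the fingers close. It gives the time, the measured TCP pose, the force and the opening at its end, in the units of the state.
- ctrl.get_obs(): the state, without advancing time (a new reading comes with each control period).
- ctrl.get_image(name): name is "scene" or "top" or "wrist"; returns a dict with "pixels" (480x640x3 uint8, red, green, blue), "depth" (480x640 float32, mm along the optical axis (not along the pixel's ray), 0 where there is no reading), "vertical_fov" (degrees; the focal length in pixels is half the picture's height over the tangent of half this angle, whatever the lens; pixels are square), "cx", "cy" (the principal point, pixels), "xyz" and "attitude" of the camera in the world; the wrist camera has in their place "T_tool_cam" (4x4, takes a point from camera to tool coordinates, whose origin is the TCP and whose axes are the tool frame's). Camera axes: x right, y up, looking along -z (the intrinsics and any distortion apply to the point x, -y, -z); pixel columns grow to the right and rows downward; lengths in mm; the calibration is good to about 2 mm. A picture is of the moment at which its call begins: read the wrist's pose just before it.
- ctrl.close_job(): hands the job in, once; it reports no verdict.
The state is a dict: "t": time; "qpos": joint angles; "qvel": joint speeds; "joint_torque": joint torques, N m; "ee_pos": TCP position; "orientation": TCP orientation; "ft_force": force on the tool from outside, world axes, zero at the start; "moment": the same for the moment, N m; "width": finger opening in mm.
Only numpy, scipy, OpenCV 4.12 (cv2) and the standard library are available. Lean on these libraries where they do the work, as an engineer would, in place of code of your own. Each camera call takes 0.05 s, during which the arm holds its last target.

## Task

Snap the pattern roller straight forward out of the two spring clips of the grey stand and lay it gently in the two V saddles of the wooden rest, without dropping it. Then swing the keeper with the red pin fully shut over the roller's end. Leave the other things on the bench where they are.

Things in the scene. Friction and masses are not known exactly. Their poses are not given: they have to be found in the camera images.
- roller: Pattern roller to move, 190 mm long, about 0.18 kg. Origin at its middle on its axis; y runs along it. Terracotta barrel with dark rings, 36 mm across, y -35 to +35 mm: grip it there. Either side a pale round journal 24 mm across, then a dark 28 mm end knob (81 to 95 mm). Both ends alike. Starts level in the clips.
- clip_stand: Grey stand fixed to the bench, base plate 100 mm deep (x -38 to +62 mm), 200 mm wide, 14 mm thick. Origin at bench level below the clips' axis; z up, y along the roller, -x its front. Two posts at y = +58 and -58 mm (20 mm wide, x +22 to +40 mm, top at 138 mm). The space between them, before and behind the barrel, is open down to the base.
- clip_axis (a point): Midway between the two sprung steel C-clips, on their axis, 120 mm above the bench; axes as the stand's. The clips sit on the posts at y = +58 and -58 mm, 14 mm wide, mouths facing the stand's -x. They let the roller out only forward along -x: a pull of roughly 10 to 20 N in all; clear after about 30 mm.
- roller_rest: Wooden rest fixed to the bench, base plate 100 x 190 x 12 mm (x by y by z). Origin at bench level below its middle; z up. Two V saddles (90 degrees, open upward, 18 mm thick) at y = +58 and -58 mm carry the journals; the V's upper edges lie 24 mm before and behind the middle, 83 mm above the bench.
- rest_seat (a point): Where the middle of the seated roller lies, on its axis, 75 mm above the bench; axes as the rest's. The roller lies along y, barrel between the saddles with about 14 mm of play either way along y.
- keeper (a joint): Keeper of the rest: a dark steel arm 15 mm wide that swings level about an upright pivot at x = +38, y = +58 mm of the rest, underside 4 mm over a seated journal. In rad: 0 = shut against its stop, arm pointing to the rest's -x across the +y saddle; 1.57 = open, arm pointing to the rest's +y. Stays where it is left; turns easily, under 2 N at the pin.
- keeper_pin (a point): On the axis of the upright red pin at the keeper's free end, 60 mm from the pivot and 127 mm above the bench. The pin is round, 16 mm across, and stands from 98 to 142 mm above the bench; it can be pinched or pushed.
- mallet: Wooden mallet lying on the bench, 273 mm long; bystander.
- test_tile_1: Green glazed L-shaped test tile, 44 x 46 x 62 mm; bystander.
- test_tile_2: Brown glazed L-shaped test tile, 44 x 46 x 62 mm; bystander.
- test_tile_3: Blue glazed L-shaped test tile, 44 x 46 x 62 mm; bystander.
- test_tile_4: Cream glazed L-shaped test tile, 44 x 46 x 62 mm; bystander.

How it is judged:
By the outcome, as a careful person would: the job done as asked, in the order asked, and still so for the second after the job is handed in, with the robot touching nothing.
It also fails if it takes over 61 s, if anything falls off the work surface, if the arm or the gripper's body presses on something with over 40 N, if the wrist force passes 120 N, or if a joint passes its speed limit or range.

## Working session

There is one attempt and no reset: what is moved stays moved. The work goes in short steps, Python scripts to look and compute and a tool call to move; the robot and the scene stay as the last step left them, time stands still between calls to the robot, and variables do not carry over. Pictures are saved under pics/ and viewed, and the job is handed in when it is done.

Besides the shell and the picture viewer there is one more tool, called after "Call:" as a command line: name --argument value ..., lists and objects as JSON in quotes. servo_tool: Moves the arm, as the interface text tells. Its arguments: {"type":"object","properties":{"moves":{"type":"string"},"hand":{"type":"number"}},"required":["moves"]}

```bash
mkdir -p pics; ls
cat > h.py <<'E'
import numpy as np, cv2, pickle
from workcell import ctrl
E
python3 - <<'E'
from h import *
o=ctrl.get_obs(); print(o)
for n in ["scene","top","wrist"]:
    im=ctrl.get_image(n); pickle.dump((o,im),open(f"{n}0.pkl","wb"))
    cv2.imwrite(f"pics/{n}0.png",im["pixels"][:,:,::-1])
    print(n,{k:v for k,v in im.items() if k not in("pixels","depth")}, (im["depth"]>0).mean())
E
```

```text
pics
{'t': 0.0, 'qpos': array([ 1.29502030e+00,  4.23846955e-01,  1.63070671e+00, -8.30728085e-06,
        1.08862120e+00, -1.89881256e-02]), 'qvel': array([-0.00222334, -0.00097656,  0.00194877, -0.00035338,  0.00036652,
       -0.0024559 ]), 'joint_torque': array([ 3.39542974e-03, -5.44635093e+01, -2.73667145e+01,  6.45583682e-02,
        2.29651260e-02, -8.86097519e-05]), 'ee_pos': array([158.5446834 , 603.94934535, 215.29133768]), 'orientation': array([-1.56294837,  0.20179808, -0.20144367]), 'ft_force': array([ 0.10632451, -0.34015063, -1.4135968 ]), 'moment': array([0.02626451, 0.04868186, 0.03248485]), 'width': 87.67711348476755}
scene {'vertical_fov': 51.202837017704155, 'cx': 317.679665927605, 'cy': 239.81395866764987, 'xyz': array([-133.56108087, -826.0694493 , 1078.71267066]), 'attitude': array([ 0.74670264, -0.28823279, -0.65745889])} 0.9465462239583333
top {'vertical_fov': 55.792634160532685, 'cx': 329.3046076396714, 'cy': 232.48321266577358, 'xyz': array([ 258.15594733,  -89.89908152, 1483.80992871]), 'attitude': array([ 0.14160328, -0.11766155, -1.59552239])} 0.9962174479166667
wrist {'vertical_fov': 59.92823848932886, 'cx': 318.25260415316325, 'cy': 240.8911614232245, 'T_tool_cam': array([[-3.43755692e-04, -9.68775922e-01, -2.47937684e-01,
        -6.66162176e+01],
       [-2.21507416e-05,  2.47937706e-01, -9.68775977e-01,
        -1.68197289e+02],
       [ 9.99999941e-01, -3.27530253e-04, -1.06689103e-04,
         4.28144028e-01],
       [ 0.00000000e+00,  0.00000000e+00,  0.00000000e+00,
         1.00000000e+00]])} 0.996005859375
```

View pics/scene0.png

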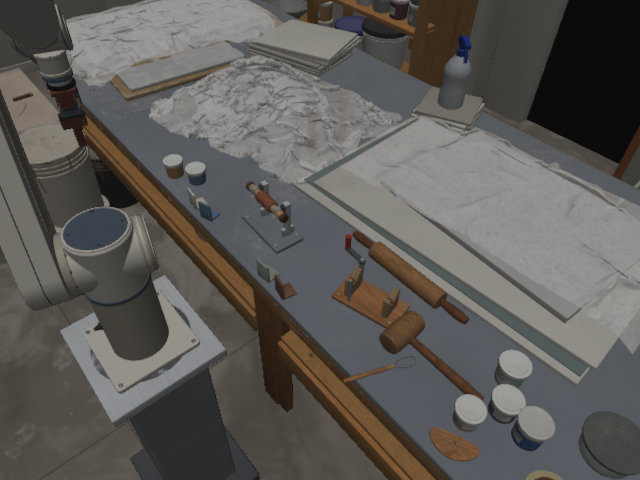

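View pics/top0.png

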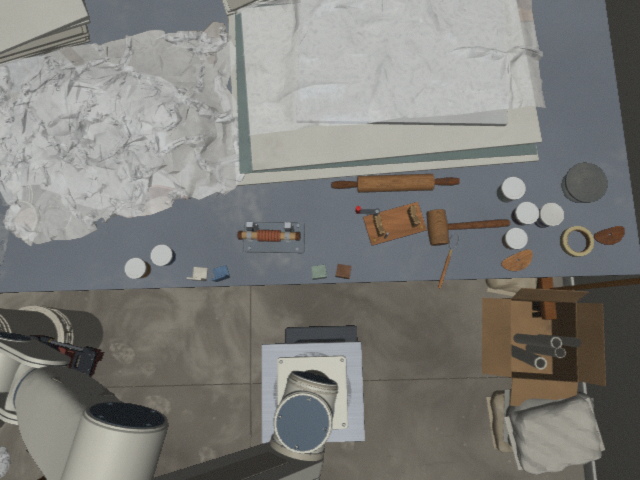

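View pics/wrist0.png

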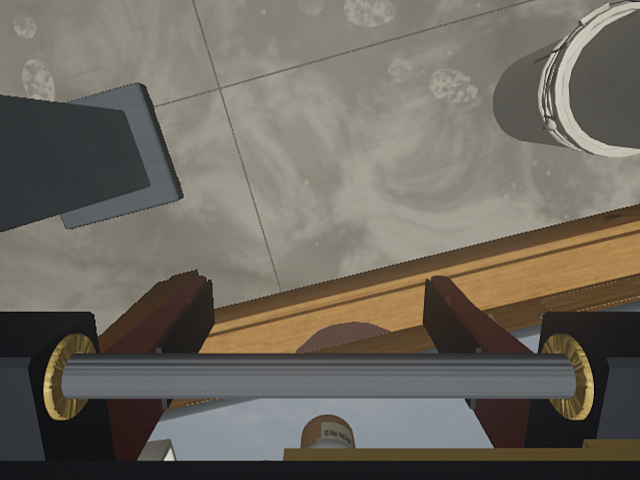

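```bash
cat >> h.py <<'E'
from scipy.spatial.transform import Rotation as R
def cam(im,o=None):
    f=240/np.tan(np.radians(im["vertical_fov"]/2))
    if "xyz" in im: T=np.eye(4);T[:3,:3]=R.from_rotvec(im["attitude"]).as_matrix();T[:3,3]=im["xyz"]
    else:
        W=np.eye(4);W[:3,:3]=R.from_rotvec(o["orientation"]).as_matrix();W[:3,3]=o["ee_pos"];T=W@im["T_tool_cam"]
    return f,im["cx"],im["cy"],T
def cloud(im,o=None):
    f,cx,cy,T=cam(im,o); d=im["depth"]; v,u=np.mgrid[:480,:640]
    P=np.stack([(u-cx)/f*d,-(v-cy)/f*d,-d],-1)
    return P@T[:3,:3].T+T[:3,3]
def ray(im,u,v,z,o=None):
    f,cx,cy,T=cam(im,o); r=T[:3,:3]@np.array([(u-cx)/f,-(v-cy)/f,-1]); return T[:3,3]+r*(z-T[2,3])/r[2]
def proj(im,P,o=None):
    f,cx,cy,T=cam(im,o); p=(np.asarray(P)-T[:3,3])@T[:3,:3]; return np.stack([cx-f*p[...,0]/p[...,2],cy+f*p[...,1]/p[...,2]],-1)
E
python3 - <<'E'
from h import *
for n,c in [("top",(220,170,320,120)),("scene",(180,170,320,150))]:
    o,im=pickle.load(open(n+"0.pkl","rb")); C=cloud(im)
    for u,v in ([(270,237),(270,250),(395,222),(359,210),(340,260)] if n=="top" else [(267,200),(372,300),(349,242)]): print(n,u,v,C[v,u].round(1))
    x,y,w,h=c
    cv2.imwrite(f"pics/{n}0c.png",cv2.resize(im["pixels"][y:y+h,x:x+w,::-1],(800,800*h//w),interpolation=cv2.INTER_CUBIC))
E
```

```text
top 270 237 [474.1 107.1 133.5]
top 270 250 [449.5 124.1  18.8]
top 395 222 [ 531.8 -288.7    8.6]
top 359 210 [ 547.2 -164.1  142.2]
top 340 260 [ 412.  -103.3    0.5]
scene 267 200 [473.4  98.1 139.7]
scene 372 300 [ 529.2 -290.9   15.4]
scene 349 242 [ 555.1 -162.6  119.8]
```

View pics/top0c.png

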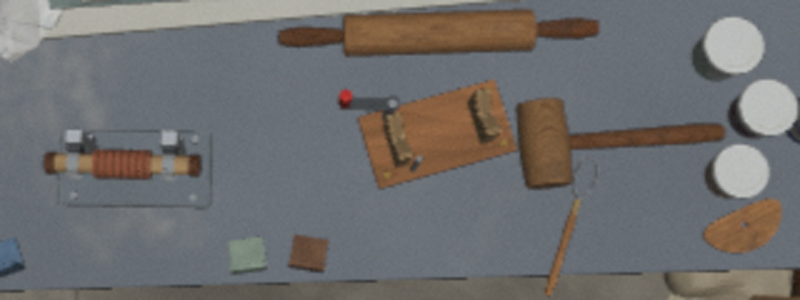

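View pics/scene0c.png

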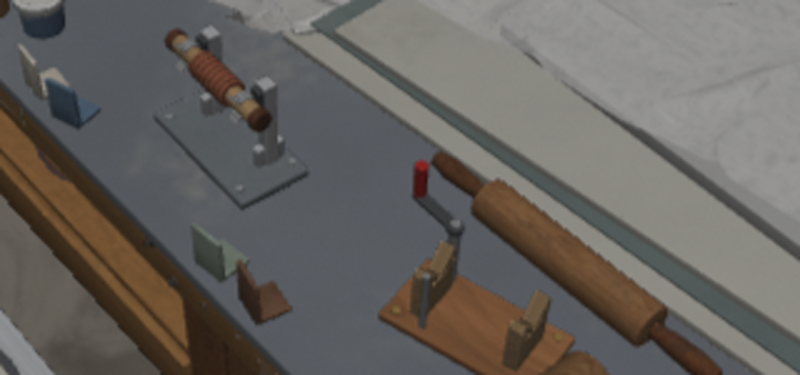

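Run:
```python
from h import *
o,im=pickle.load(open("top0.pkl","rb")); C=cloud(im)
print(R.from_rotvec(o["orientation"]).as_matrix().round(3))
# roller: points z 125..145 in region
x,y,z=C[...,0],C[...,1],C[...,2]
m=(abs(y-107)<105)&(abs(x-470)<25)&(z>105)&(z<145)
P=C[m];c=P.mean(0);u,s,v=np.linalg.svd((P-c)[:,:2]);print(len(P),c.round(1),v[0],P[:,1].min(),P[:,1].max(),np.median(np.sort(P[:,2])[-20:]))
# saddles
m=(y<-170)&(y>-380)&(x>440)&(x<620)&(z>50)&(z<110)
vv,uu=np.nonzero(m)
for a,b in zip(uu,vv):
    pass
n,l,st,ce=cv2.connectedComponentsWithStats(m.astype(np.uint8))
for i in range(1,n): print(i,st[i,4],C[l==i].mean(0).round(1),C[l==i].min(0).round(),C[l==i].max(0).round())
m=(y<-170)&(y>-400)&(x>440)&(x<620)&(z>5)&(z<20)
n,l,st,ce=cv2.connectedComponentsWithStats(m.astype(np.uint8));i=1+np.argmax(st[1:,4])
vv,uu=np.nonzero(m); pts=C[m][:,:2].astype(np.float32); print(cv2.minAreaRect(C[l==i][:,:2].astype(np.float32)))
h=cv2.cvtColor(im["pixels"],cv2.COLOR_RGB2HSV); r=im["pixels"].astype(int)
m=(r[...,0]>120)&(r[...,1]<60)&(r[...,2]<60); print("pin",np.argwhere(m).mean(0),C[m].mean(0).round(1), m.sum())
```

```text
[[ 0.967 -0.     0.254]
 [-0.254 -0.002  0.967]
 [-0.    -1.    -0.002]]
589 [478.6 108.1 131.3] [0.03272227 0.99946448] 17.248293810733145 205.96443659437782 141.2440845970732
1 135 [ 540.9 -341.6   69.6] [ 512. -358.   50.] [ 571. -328.   87.]
2 227 [ 530.8 -216.9   82.9] [ 483. -245.   51.] [ 560. -172.  108.]
3 12 [ 480.2 -250.2   82.8] [ 477. -254.   52.] [ 485. -248.  101.]
((528.2308959960938, -286.81829833984375), (111.14299011230469, 194.668212890625), 12.806564331054688)
pin [208.26666667 357.8       ] [ 552.4 -160.6  143.6] 15
```

Call:
servo_tool --moves "0.02 -0.035 0.006 0 0 -5; 0.04 -0.07 0.012 0 0 -10; 0.06 -0.105 0.018 0 0 -15; 0.08 -0.14 0.024 0 0 -20; 0.1 -0.175 0.03 0 0 -25; 0.12 -0.21 0.036 0 0 -30; 0.14 -0.245 0.042 0 0 -35; 0.16 -0.28 0.048 0 0 -40"

```text
t: 1.15
ee_pos: [319.1, 323.2, 264.2]
orientation: [-1.439, 0.747, -0.747]
ft_force: [0.2, 0.9, -0.3]
width: 88.0
```

Call:
servo_tool --moves "0.02 -0.04 0.006 0 0 -5; 0.04 -0.08 0.012 0 0 -10; 0.06 -0.12 0.018 0 0 -15; 0.08 -0.16 0.024 0 0 -20; 0.1 -0.2 0.03 0 0 -25; 0.12 -0.24 0.036 0 0 -30; 0.15 -0.3 0.036 0 0 -36; 0.15 -0.3 0.036 0 0 -36"

```text
t: 2.15
ee_pos: [469.8, 21.5, 300.0]
orientation: [-1.201, 1.222, -1.223]
ft_force: [-0.1, 0.8, -0.9]
width: 87.8
```

Call:
servo_tool --moves "0 0 0 0 0 0; 0 0 0 0 0 0"

```text
t: 2.4
ee_pos: [468.0, 25.6, 299.9]
orientation: [-1.204, 1.218, -1.217]
ft_force: [-0.1, 0.1, 0.7]
width: 87.7
```

```bash
cat >> h.py <<'E'
def snap(n,tag):
    o=ctrl.get_obs(); im=ctrl.get_image(n); pickle.dump((o,im),open(f"{n}{tag}.pkl","wb"))
    cv2.imwrite(f"pics/{n}{tag}.png",im["pixels"][:,:,::-1]); return o,im
E
python3 - <<'E'
from h import *
o,im=snap("wrist","1"); print(o["t"],o["ee_pos"],R.from_rotvec(o["orientation"]).as_matrix().round(3),o["qpos"])
E
```

```text
2.4 [468.04975638  25.55524631 299.89078902] [[-0.011 -0.001  1.   ]
 [-1.     0.    -0.011]
 [-0.    -1.    -0.001]] [2.89842175e-02 8.96750745e-02 1.87367411e+00 2.74941184e-04
 1.17888678e+00 3.95299198e-02]
```

View pics/wrist1.png

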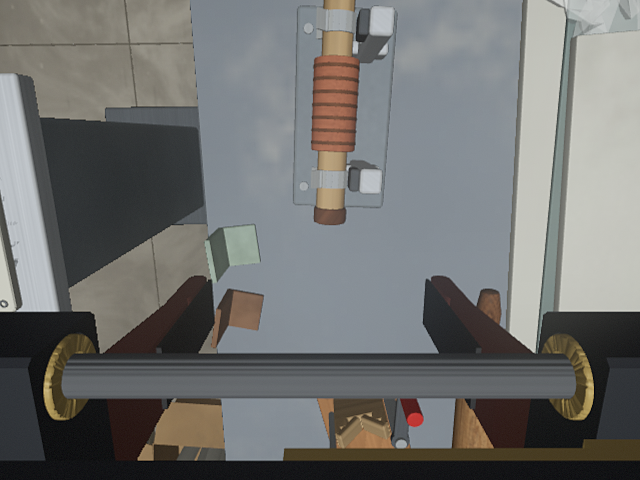

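```bash
cat > roll.py <<'E'
from h import *
def barrel(o,im,box,z):
    h=cv2.cvtColor(im["pixels"],cv2.COLOR_RGB2HSV); x0,x1,y0,y1=box
    m=((h[...,0]<12)|(h[...,0]>172))&(h[...,1]>90)&(h[...,2]>40); k=np.zeros_like(m);k[y0:y1,x0:x1]=1;m&=k
    m=cv2.morphologyEx(m.astype(np.uint8),cv2.MORPH_CLOSE,np.ones((9,9)))
    n,l,st,ce=cv2.connectedComponentsWithStats(m);i=1+np.argmax(st[1:,4]);m=l==i
    print("bbox",st[i]); rr=np.arange(st[i,1]+4,st[i,1]+st[i,3]-4)
    mid=np.array([[(np.nonzero(m[r])[0].min()+np.nonzero(m[r])[0].max())/2,r] for r in rr])
    wid=[np.ptp(np.nonzero(m[r])[0])+1 for r in rr]; print("width",np.median(wid))
    P=np.array([ray(im,u,v,z,o) for u,v in mid]);
    vx,vy,cx,cy=cv2.fitLine(P[:,:2].astype(np.float32),cv2.DIST_HUBER,0,.01,.01).ravel()
    # ends at barrel top z+18
    a=ray(im,mid[len(mid)//2,0],st[i,1],z+14,o);b=ray(im,mid[len(mid)//2,0],st[i,1]+st[i,3],z+14,o)
    yc=(a[1]+b[1])/2; print("ends y",a[1],b[1]); s=np.sign(vy)
    print("center",cx+(yc-cy)*vx/vy,yc,"yaw(deg) of y axis:",np.degrees(np.arctan2(-vx*s,vy*s)))
E
python3 - <<'E'
from roll import *
o,im=pickle.load(open("wrist1.pkl","rb"))
barrel(o,im,(290,400,40,165),120)
C=cloud(im,o); 
for u,v in [(336,100),(336,105),(371,184),(380,20),(315,100),(305,187)]: print(u,v,C[v,u].round(1))
# stand posts tops, z 130-142
m=(abs(C[...,2]-138)<4)&(C[...,0]>485)&(C[...,0]<530)&(C[...,1]>0)
n,l,st,ce=cv2.connectedComponentsWithStats(m.astype(np.uint8))
for i in range(1,n):
    if st[i,4]>50: print(st[i],cv2.minAreaRect(C[l==i][:,:2].astype(np.float32)),C[l==i][:,2].mean())
# base plate yaw
m=(abs(C[...,2]-14)<4)&(C[...,0]>420)&(C[...,0]<560)&(C[...,1]>0)
print(cv2.minAreaRect(C[m][:,:2].astype(np.float32)),m.sum())
E
```

```text
bbox [ 311   55   48   97 4140]
width 44.0
ends y 150.24678668658368 79.65729510043019
center 482.38899297549125 114.95204089350693 yaw(deg) of y axis: -2.7193143
336 100 [483.2 118.2 137.2]
336 105 [483.2 114.6 136.8]
371 184 [511.1  54.6 136.3]
380 20 [515.  172.9 136.7]
315 100 [467.3 119.1 127.4]
305 187 [454.6  38.2  17.1]
[362   6  33  31 744] ((513.8796997070312, 172.37286376953125), (23.358423233032227, 19.845382690429688), 2.057518243789673) 136.93673026321045
[339  55  12  97 877] ((489.7361755371094, 115.25479125976562), (8.646432876586914, 69.70409393310547), 0.15459804236888885) 135.8312978090219
[357 168  26  26 556] ((509.8327941894531, 57.14720153808594), (19.947582244873047, 19.65441131591797), 88.15679931640625) 136.9833173313013
((494.6837158203125, 115.89021301269531), (199.223876953125, 99.77252960205078), 87.19160461425781) 8186
```

Call:
servo_tool --moves "0.007 0.03 -0.02 0 0 -1; 0.014 0.06 -0.04 0 0 -2; 0.014 0.09 -0.06 0 0 -2; 0.014 0.09 -0.06 0 0 -2; 0.014 0.09 -0.09 0 0 -2; 0.014 0.09 -0.12 0 0 -2; 0.014 0.09 -0.13 0 0 -2; 0.014 0.09 -0.13 0 0 -2" --hand 0

```text
t: 3.45
ee_pos: [482.7, 114.4, 170.4]
orientation: [-1.187, 1.244, -1.244]
ft_force: [-0.4, -0.0, -0.5]
width: 87.9
```

Run:
```python
from h import *
o,im=snap("wrist","2"); print(o["t"],o["ee_pos"],R.from_rotvec(o["orientation"]).as_matrix().round(3),o["ft_force"])
o,im=snap("scene","2")
cv2.imwrite("pics/scene2c.png",cv2.resize(im["pixels"][130:330,180:450,::-1],(800,592)))
```

```text
3.45 [482.70606495 114.35275265 170.40777935] [[-0.047 -0.     0.999]
 [-0.999 -0.    -0.047]
 [ 0.    -1.    -0.   ]] [-0.44804279 -0.02778055 -0.51082516]
```

View pics/wrist2.png

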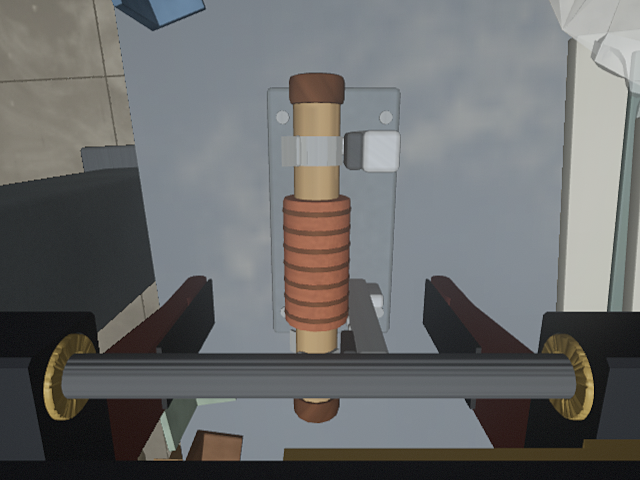

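View pics/scene2c.png

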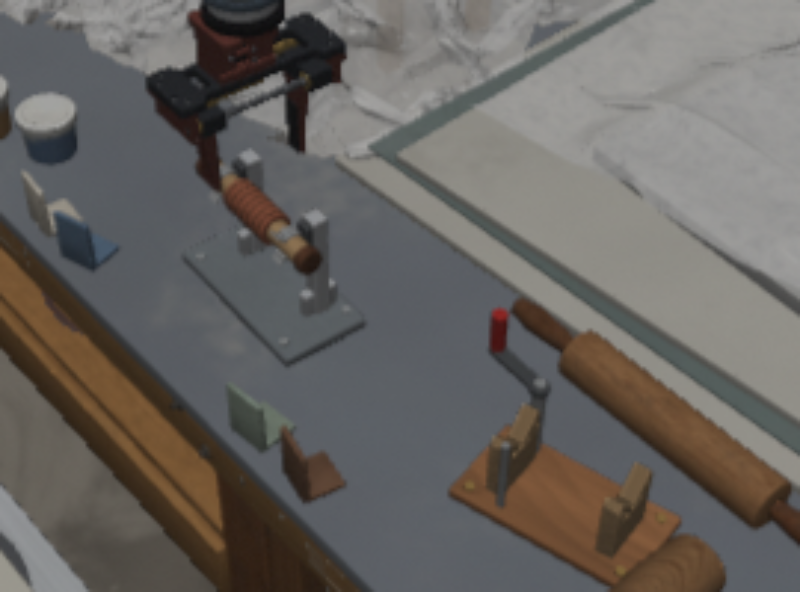

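Run:
```python
from roll import *
o,im=pickle.load(open("wrist2.pkl","rb"))
barrel(o,im,(270,365,180,340),120)
```

```text
bbox [ 283  195   67  137 8291]
width 64.0
ends y 152.98236284416092 79.15913726538024
center 482.4005946159482 116.07075005477057 yaw(deg) of y axis: -2.7564566
```

Call:
servo_tool --moves "0 0.001 -0.02 0 0 0; 0 0.001 -0.04 0 0 0; 0 0.001 -0.05 0 0 0; 0 0.001 -0.05 0 0 0"

```text
t: 4.05
ee_pos: [482.8, 115.5, 120.3]
orientation: [-1.187, 1.244, -1.244]
ft_force: [0.0, 0.1, 0.6]
width: 87.6
```

Aligned. Close the gripper.

Call:
servo_tool --moves "0 0 0 0 0 0; 0 0 0 0 0 0; 0 0 0 0 0 0; 0 0 0 0 0 0; 0 0 0 0 0 0; 0 0 0 0 0 0; 0 0 0 0 0 0; 0 0 0 0 0 0" --hand 255

```text
t: 5.05
ee_pos: [481.9, 115.5, 120.0]
orientation: [-1.188, 1.245, -1.243]
ft_force: [-4.6, 0.7, 5.2]
width: 31.1
```

Call:
servo_tool --moves "0 0 0 0 0 0; 0 0 0 0 0 0"

```text
t: 5.3
ee_pos: [481.9, 115.5, 120.0]
orientation: [-1.188, 1.245, -1.243]
ft_force: [-5.4, 1.1, 5.5]
width: 31.6
```

Run:
```python
from h import *
o,im=snap("wrist","3"); print(o["t"],o["ee_pos"],o["ft_force"],o["moment"],o["width"])
o,im=snap("scene","3")
cv2.imwrite("pics/scene3c.png",cv2.resize(im["pixels"][150:260,200:350,::-1],(800,586)))
```

```text
5.3 [481.86438401 115.47434588 119.97843408] [-5.38243947  1.05978946  5.5362708 ] [ 0.15716621  1.08911167 -0.0428415 ] 31.6356053789364
```

View pics/wrist3.png

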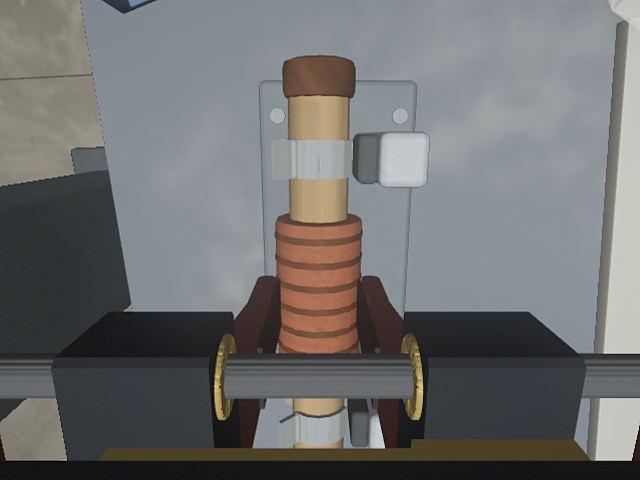

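View pics/scene3c.png

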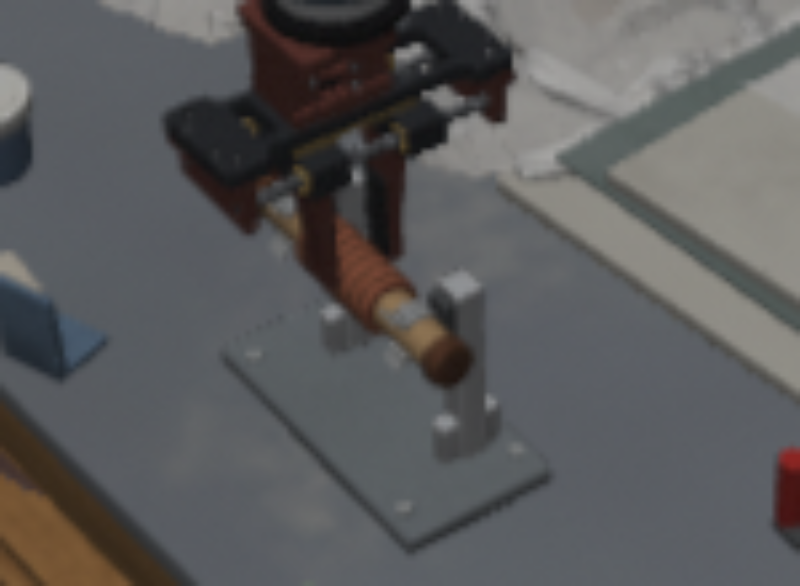

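Call:
servo_tool --moves "-0.004 0.0002 0 0 0 0; -0.008 0.0004 0 0 0 0; -0.012 0.0006 0 0 0 0; -0.016 0.0008 0 0 0 0; -0.02 0.001 0 0 0 0; -0.024 0.0011 0 0 0 0; -0.028 0.0013 0 0 0 0; -0.032 0.0015 0 0 0 0"

```text
t: 6.4
ee_pos: [450.2, 117.0, 119.9]
orientation: [-1.187, 1.244, -1.244]
ft_force: [0.3, 0.3, -1.7]
width: 31.6
```

Call:
servo_tool --moves "-0.006 0.0003 0 0 0 0; -0.012 0.0006 0 0 0 0; -0.018 0.0009 0 0 0 0; -0.018 0.0009 0 0 0 0; -0.018 0.0009 0 0 0 0"

```text
t: 7.02
ee_pos: [432.9, 118.0, 120.2]
orientation: [-1.186, 1.244, -1.244]
ft_force: [0.6, -1.0, -2.2]
width: 31.1
```

Run:
```python
from h import *
o,im=snap("wrist","4"); print(o["t"],o["ee_pos"],o["ft_force"],o["moment"],o["width"])
o,im=snap("scene","4")
cv2.imwrite("pics/scene4c.png",cv2.resize(im["pixels"][150:260,200:350,::-1],(800,586)))
```

```text
7.025 [432.94335982 117.98042184 120.17160596] [ 0.61107449 -0.96043476 -2.18161446] [-0.02782906 -0.04589087 -0.02475386] 31.149485483447908
```

View pics/wrist4.png

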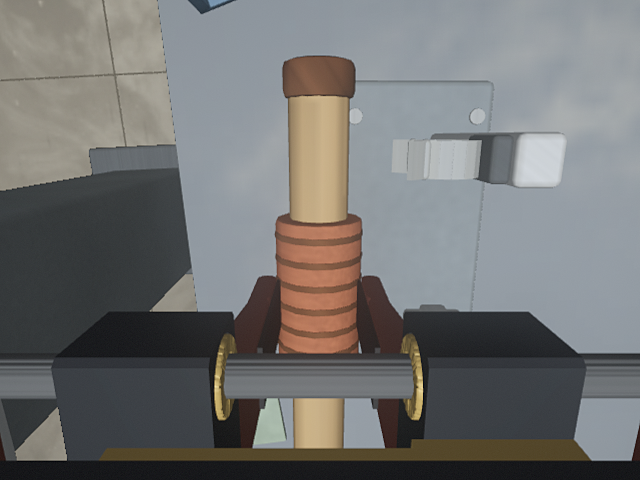

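View pics/scene4c.png

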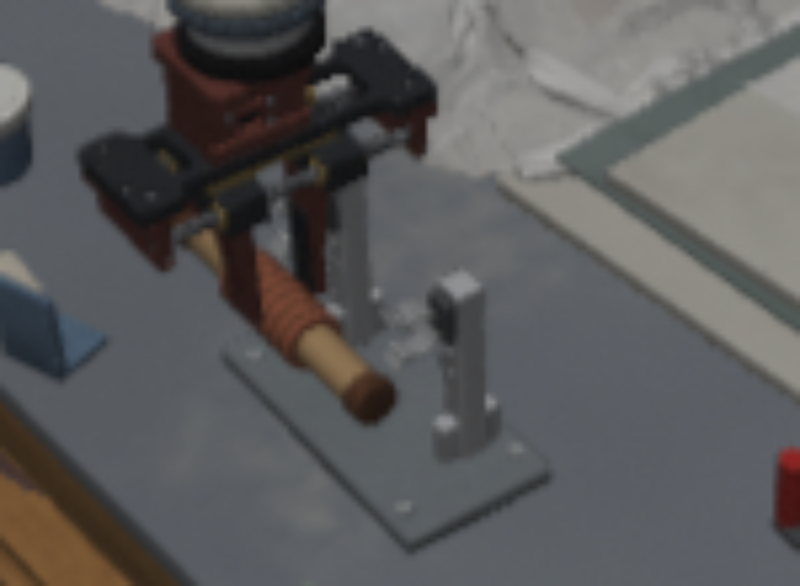

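Call:
servo_tool --moves "0 0 0.03 0 0 0; 0 0 0.065 0 0 0; 0 -0.015 0.1 0 0 0; 0 -0.04 0.13 0 0 1; 0 -0.08 0.15 0 0 3; 0 -0.12 0.165 0 0 5; 0 -0.165 0.175 0 0 7; 0 -0.21 0.18 0 0 9"

```text
t: 8.12
ee_pos: [432.9, -93.6, 300.8]
orientation: [-1.259, 1.126, -1.128]
ft_force: [0.4, -0.3, -1.6]
width: 31.5
```

Call:
servo_tool --moves "0 -0.045 0 0 0 2; 0 -0.09 0 0 0 4; 0 -0.135 0 0 0 6; 0 -0.18 0 0 0 6; 0 -0.22 0 0 0 6; 0 -0.25 0 0 0 6; 0 -0.26 0 0 0 6; 0 -0.26 0 0 0 6"

```text
t: 9.12
ee_pos: [432.5, -352.0, 299.7]
orientation: [-1.302, 1.051, -1.05]
ft_force: [-0.3, -0.5, -1.9]
width: 31.4
```

Run:
```python
from h import *
o,im=snap("wrist","5"); print(o["t"],o["ee_pos"],o["ft_force"],o["moment"],o["width"],o["qvel"].round(3))
```

```text
9.125 [ 432.49921623 -351.98927734  299.71489228] [-0.31399981 -0.47236979 -1.94976248] [-0.10901007  0.02783495 -0.03726881] 31.36995305985383 [ 0.021 -0.016  0.018  0.006  0.002  0.006]
```

View pics/wrist5.png

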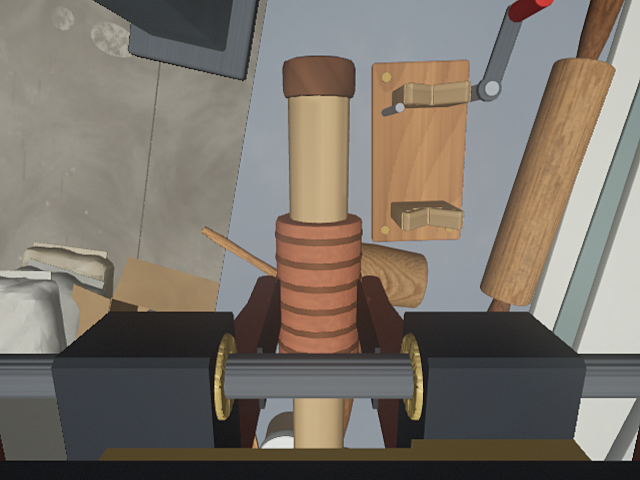

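Run:
```python
from h import *
o,im=pickle.load(open("wrist5.pkl","rb")); C=cloud(im,o)
x,y,z=C[...,0],C[...,1],C[...,2]
W=(x>460)&(x<610)&(y>-400)&(y<-150)
m=W&(abs(z-12)<4); m=cv2.morphologyEx(m.astype(np.uint8),cv2.MORPH_OPEN,np.ones((3,3)))
n,l,st,ce=cv2.connectedComponentsWithStats(m);i=1+np.argmax(st[1:,4])
print("base",cv2.minAreaRect(C[l==i][:,:2].astype(np.float32)),C[l==i][:,2].mean(),st[i])
m=W&(z>45)&(z<95)
n,l,st,ce=cv2.connectedComponentsWithStats(m.astype(np.uint8))
for i in range(1,n):
    if st[i,4]>60:
        P=C[l==i]; print(st[i],P.mean(0).round(1),cv2.minAreaRect(P[:,:2].astype(np.float32)),P[:,2].max())
h=im["pixels"].astype(int)
m=(h[...,0]>110)&(h[...,1]<50)&(h[...,2]<60); m[:,:400]=0;m[200:]=0
print("pin px",np.argwhere(m).min(0),np.argwhere(m).max(0),C[m].mean(0),C[m][:,2].max())
for u,v in [(489,90),(486,85),(400,107),(517,14),(512,40)]: print(u,v,C[v,u].round(1))
```

```text
base ((528.97216796875, -284.0259704589844), (100.01582336425781, 190.08384704589844), 14.149964332580566) 11.433196600096895 [  372    60    98   182 12926]
[ 386   80   99   35 1803] [ 514.8 -229.1   70.7] ((513.0392456054688, -228.90380859375), (79.7091064453125, 24.150226593017578), 19.88299560546875) 94.97661097482512
[ 396  205   68   26 1465] [ 541.4 -338.6   68.2] ((542.8251342773438, -340.1205749511719), (60.30588150024414, 18.5506591796875), 13.829267501831055) 82.51502859448692
[361 249  67  26 981] [ 523.8 -393.7   53.4] ((523.8762817382812, -393.3454284667969), (71.1270980834961, 13.273226737976074), 0.06470564752817154) 61.33310043614284
pin px [  0 535] [  6 550] [ 554.98832873 -165.12600075  141.27130052] 143.04827778831367
489 90 [ 550.  -220.8  102.1]
486 85 [ 546.4 -217.5  101.7]
400 107 [ 482.3 -248.8   95.6]
517 14 [ 549.8 -165.3  113.4]
512 40 [ 557.4 -179.5   99. ]
```

Call:
servo_tool --moves "0.012 0.009 0 0 0 1; 0.036 0.025 0 0 0 1.7; 0.06 0.042 -0.02 0 0 1.7; 0.084 0.059 -0.04 0 0 1.7; 0.096 0.068 -0.06 0 0 1.7; 0.0965 0.068 -0.09 0 0 1.7; 0.0965 0.068 -0.1 0 0 1.7; 0.0965 0.068 -0.1 0 0 1.7"

```text
t: 10.18
ee_pos: [528.9, -283.8, 199.6]
orientation: [-1.315, 1.029, -1.026]
ft_force: [0.8, 0.2, -2.6]
width: 31.4
```

Run:
```python
from h import *
o,im=snap("wrist","6"); print(o["t"],o["ee_pos"],o["ft_force"],o["moment"],o["width"]); A=R.from_rotvec(o["orientation"]).as_matrix();print(A.round(3),np.degrees(np.arctan2(A[1,2],A[0,2])))
c,s=np.cos(np.radians(14)),np.sin(np.radians(14));d=o["ee_pos"][:2]-[529,-284];print("rest frame",c*d[0]+s*d[1],-s*d[0]+c*d[1])
```

```text
10.175 [ 528.85187913 -283.79514091  199.64676742] [ 0.80171048  0.20736278 -2.57980363] [-0.06755675  0.10417119  0.0204989 ] 31.376407439557823
[[ 0.242 -0.001  0.97 ]
 [-0.97   0.001  0.242]
 [-0.001 -1.    -0.001]] 13.996880550255892
rest frame -0.09416114364811326 0.2346075788311059
```

View pics/wrist6.png

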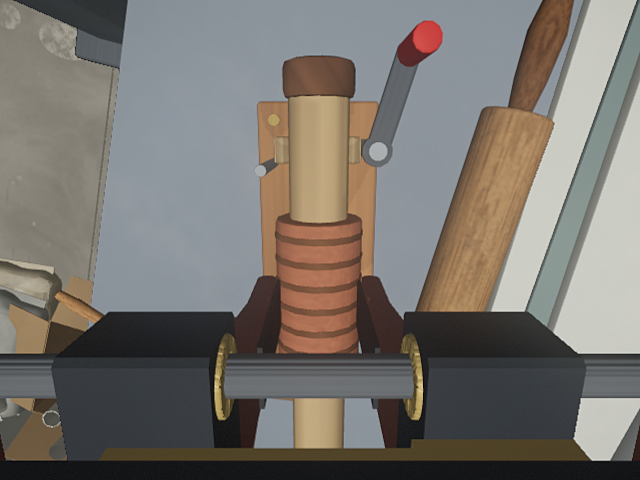

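Call:
servo_tool --moves "0 0 -0.02 0 0 0; 0 0 -0.05 0 0 0; 0 0 -0.08 0 0 0; 0 0 -0.1 0 0 0; 0 0 -0.105 0 0 0; 0 0 -0.108 0 0 0; 0 0 -0.11 0 0 0; 0 0 -0.11 0 0 0"

```text
t: 11.22
ee_pos: [529.6, -284.3, 90.7]
orientation: [-1.315, 1.027, -1.028]
ft_force: [0.3, 0.3, -1.5]
width: 31.5
```

Run:
```python
from h import *
o,im=pickle.load(open("wrist6.pkl","rb"))
p=ray(im,428,37,142,o); q=ray(im,378,151,102,o); print(p,q)
c,s=np.cos(np.radians(14)),np.sin(np.radians(14))
for a in(p,q):
  d=a[:2]-[529,-284];print("rest",c*d[0]+s*d[1],-s*d[0]+c*d[1])
o,im=snap("wrist","7"); print(o["t"],o["ee_pos"],o["ft_force"],o["width"])
o,im=snap("scene","7")
cv2.imwrite("pics/scene7c.png",cv2.resize(im["pixels"][210:345,300:480,::-1],(800,600)))
```

```text
[ 554.96889453 -159.37402912  142.        ] [ 551.9491555  -218.85544125  102.        ]
rest 55.34725849311953 114.64160273193673
rest 38.02736264714715 57.65758374603206
11.225 [ 529.57168986 -284.27231685   90.66301018] [ 0.29694902  0.26638318 -1.51322467] 31.480706509630924
```

View pics/wrist7.png

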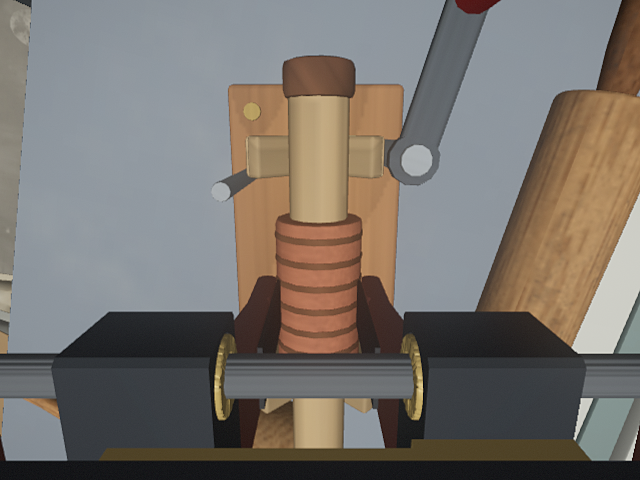

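View pics/scene7c.png

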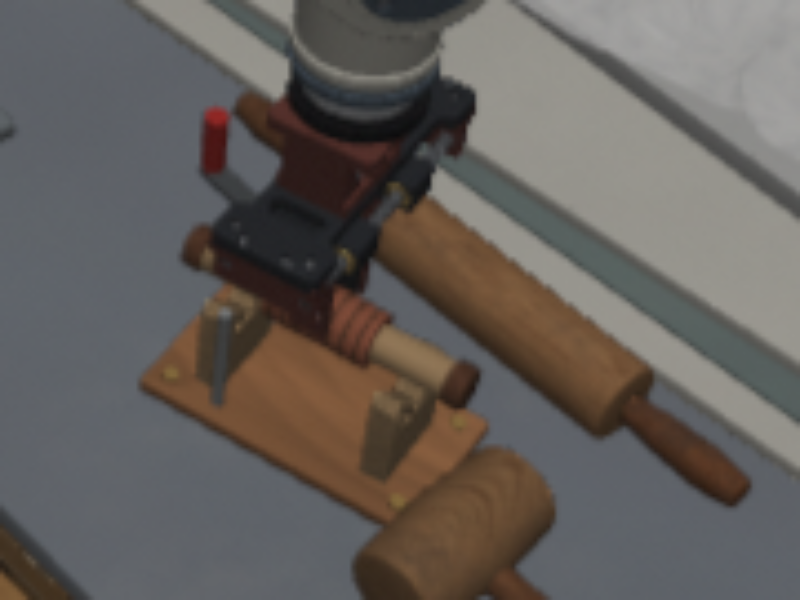

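Call:
servo_tool --moves "0 0 -0.003 0 0 0; 0 0 -0.006 0 0 0; 0 0 -0.009 0 0 0; 0 0 -0.011 0 0 0; 0 0 -0.013 0 0 0; 0 0 -0.013 0 0 0"

```text
t: 12.08
ee_pos: [529.1, -284.1, 76.9]
orientation: [-1.315, 1.028, -1.027]
ft_force: [0.4, -0.4, -2.5]
width: 31.1
```

Call:
servo_tool --moves "0 0 -0.001 0 0 0; 0 0 -0.002 0 0 0; 0 0 -0.002 0 0 0"

```text
t: 12.45
ee_pos: [529.1, -284.3, 76.2]
orientation: [-1.315, 1.027, -1.028]
ft_force: [-4.5, 1.3, 9.3]
width: 31.5
```

Call:
servo_tool --moves "0 0 0 0 0 0; 0 0 0 0 0 0; 0 0 0 0 0 0; 0 0 0 0 0 0; 0 0 0 0 0 0; 0 0 0 0 0 0" --hand 80

```text
t: 13.2
ee_pos: [529.2, -284.1, 75.0]
orientation: [-1.315, 1.028, -1.027]
ft_force: [0.4, 0.7, -0.0]
width: 60.2
```

Run:
```python
from h import *
o,im=snap("wrist","8"); print(o["t"],o["ee_pos"],o["ft_force"],o["width"])
```

```text
13.2 [ 529.20411877 -284.08344178   75.01931809] [ 0.42121993  0.6660487  -0.04047573] 60.16944041275266
```

View pics/wrist8.png

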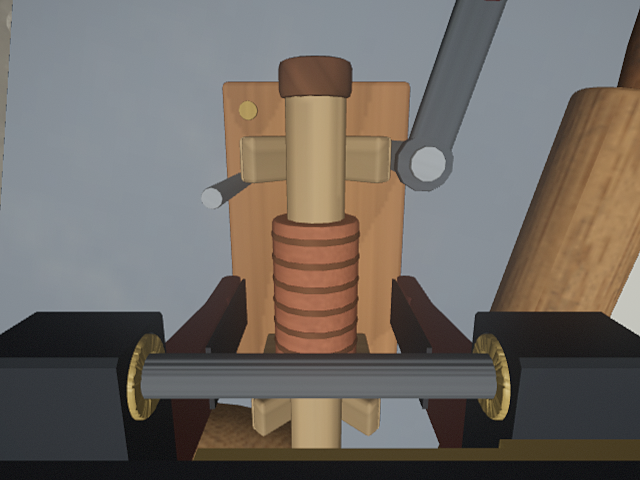

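Call:
servo_tool --moves "0 0 0.015 0 0 0; 0 0 0.045 0 0 0; 0 0 0.085 0 0 0; 0 0 0.12 0 0 0; 0.005 0.025 0.13 0 0 -4; 0.013 0.065 0.13 0 0 -9; 0.021 0.105 0.13 0 0 -14; 0.026 0.125 0.13 0 0 -17"

```text
t: 14.25
ee_pos: [555.5, -157.4, 206.4]
orientation: [-1.183, 1.248, -1.249]
ft_force: [-0.4, -0.7, 0.6]
width: 60.5
```

Call:
servo_tool --moves "0 0 0 0 0 0; 0 0 0 0 0 0" --hand 110

```text
t: 14.5
ee_pos: [555.3, -159.7, 205.7]
orientation: [-1.184, 1.246, -1.248]
ft_force: [-0.0, -0.1, -0.2]
width: 50.1
```

Run:
```python
from h import *
o,im=snap("wrist","9"); A=R.from_rotvec(o["orientation"]).as_matrix();print(o["t"],o["ee_pos"],o["ft_force"],o["width"],np.degrees(np.arctan2(A[1,2],A[0,2])),o["qpos"])
o,im=snap("top","9")
cv2.imwrite("pics/top9c.png",cv2.resize(im["pixels"][170:290,300:460,::-1],(800,600)))
o,im=snap("scene","9")
cv2.imwrite("pics/scene9c.png",cv2.resize(im["pixels"][210:345,300:480,::-1],(800,600)))
```

```text
14.5 [ 555.26993613 -159.74020536  205.66235273] [-0.02989572 -0.12818946 -0.166293  ] 50.08093487277888 -2.9538347646803973 [-3.00549449e-01  3.66399089e-01  1.74556826e+00 -3.49758190e-04
  1.02883970e+00 -2.48814848e-01]
```

View pics/wrist9.png

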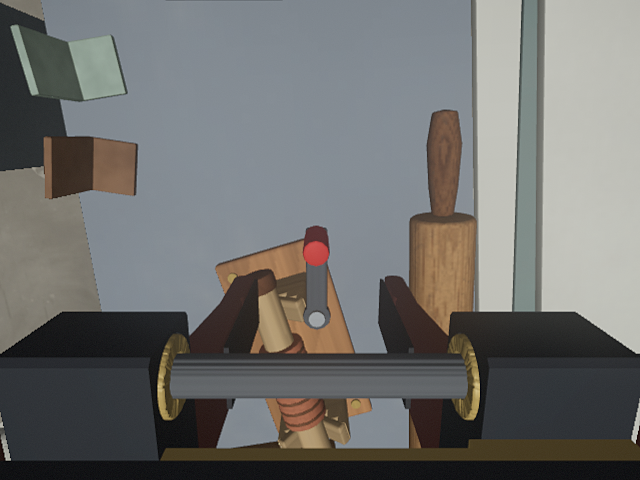

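View pics/scene9c.png

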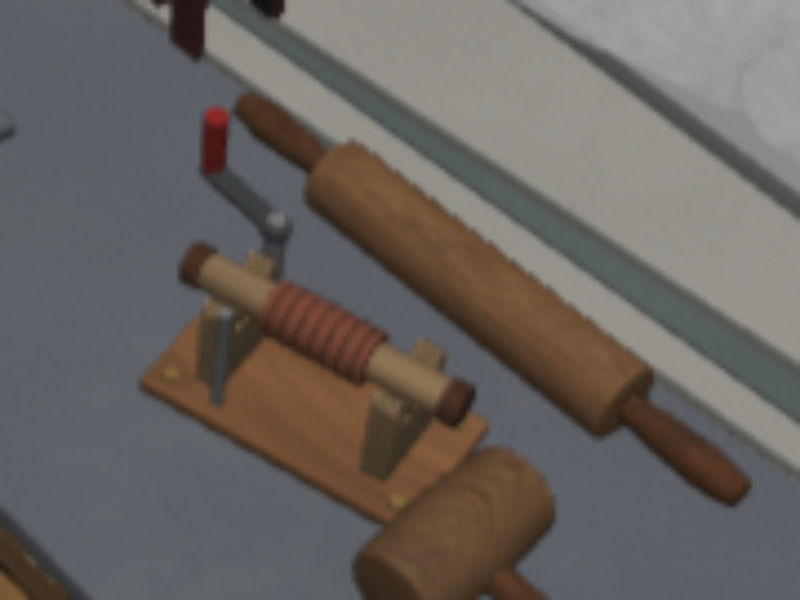

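Run:
```python
from h import *
o,im=pickle.load(open("wrist9.pkl","rb"))
r=im["pixels"].astype(int); m=(r[...,0]>180)&(r[...,1]<90)&(r[...,2]<90); a=np.argwhere(m); print(a.mean(0),len(a))
u,v=a.mean(0)[::-1]; print(ray(im,u,v,142,o),ray(im,317,319,102,o))
```

```text
[253.13938053 315.4159292 ] 452
[ 554.58546315 -158.74070434  142.        ] [ 552.30506973 -218.72348567  102.        ]
```

Call:
servo_tool --moves "0 0 -0.02 0 0 0; 0 0 -0.045 0 0 0; 0 0 -0.065 0 0 0; 0 0 -0.076 0 0 0; 0 0 -0.076 0 0 0" --hand 110

```text
t: 15.28
ee_pos: [554.8, -159.4, 128.5]
orientation: [-1.184, 1.249, -1.247]
ft_force: [-0.3, -0.0, 0.8]
width: 50.1
```

Call:
servo_tool --moves "0 0 0 0 0 0; 0 0 0 0 0 0; 0 0 0 0 0 0; 0 0 0 0 0 0" --hand 178

```text
t: 15.78
ee_pos: [555.4, -159.1, 129.4]
orientation: [-1.184, 1.247, -1.248]
ft_force: [0.4, 0.7, 0.3]
width: 26.7
```

Run:
```python
from h import *
o=ctrl.get_obs();p0=o["ee_pos"];print(o["t"],p0,o["ft_force"],o["width"])
Pv=np.array([552.0,-218.7])
for ph in list(range(87,210,7)):
    c=Pv+60*np.array([np.cos(np.radians(ph)),np.sin(np.radians(ph))]); print(ph, c.round(1),((c-p0[:2])/1000).round(4),ph-87)
```

```text
15.775 [ 555.35017442 -159.10937544  129.37178661] [0.42504031 0.67281898 0.30321633] 26.73422911397468
87 [ 555.1 -158.8] [-0.0002  0.0003] 0
94 [ 547.8 -158.8] [-0.0075  0.0003] 7
101 [ 540.6 -159.8] [-0.0148 -0.0007] 14
108 [ 533.5 -161.6] [-0.0219 -0.0025] 21
115 [ 526.6 -164.3] [-0.0287 -0.0052] 28
122 [ 520.2 -167.8] [-0.0351 -0.0087] 35
129 [ 514.2 -172.1] [-0.0411 -0.013 ] 42
136 [ 508.8 -177. ] [-0.0465 -0.0179] 49
143 [ 504.1 -182.6] [-0.0513 -0.0235] 56
150 [ 500.  -188.7] [-0.0553 -0.0296] 63
157 [ 496.8 -195.3] [-0.0586 -0.0361] 70
164 [ 494.3 -202.2] [-0.061  -0.0431] 77
171 [ 492.7 -209.3] [-0.0626 -0.0502] 84
178 [ 492.  -216.6] [-0.0633 -0.0575] 91
185 [ 492.2 -223.9] [-0.0631 -0.0648] 98
192 [ 493.3 -231.2] [-0.062  -0.0721] 105
199 [ 495.3 -238.2] [-0.0601 -0.0791] 112
206 [ 498.1 -245. ] [-0.0573 -0.0859] 119
```

Call:
servo_tool --moves "-0.0075 0.0003 0 0 0 7; -0.0148 -0.0007 0 0 0 14; -0.0219 -0.0025 0 0 0 21; -0.0287 -0.0052 0 0 0 28; -0.0351 -0.0087 0 0 0 35; -0.0411 -0.013 0 0 0 42; -0.0465 -0.0179 0 0 0 49; -0.0513 -0.0235 0 0 0 56"

```text
t: 16.77
ee_pos: [503.7, -182.5, 129.2]
orientation: [-1.512, 0.503, -0.502]
ft_force: [0.3, 0.1, 0.5]
width: 26.4
```

Call:
servo_tool --moves "-0.004 -0.0061 0 0 0 7; -0.0073 -0.0126 0 0 0 14; -0.0097 -0.0196 0 0 0 21; -0.0113 -0.0267 0 0 0 28; -0.012 -0.034 0 0 0 35; -0.0118 -0.0413 0 0 0 42; -0.0118 -0.0413 0 0 0 42"

```text
t: 17.65
ee_pos: [492.2, -224.2, 129.1]
orientation: [-1.57, -0.067, 0.067]
ft_force: [0.1, 0.5, 0.1]
width: 26.3
```

Run:
```python
from h import *
o,im=snap("wrist","10"); A=R.from_rotvec(o["orientation"]).as_matrix();print(o["t"],o["ee_pos"],o["ft_force"],o["width"],np.degrees(np.arctan2(A[1,2],A[0,2])),o["qpos"])
```

```text
17.65 [ 492.15323201 -224.18736787  129.14771844] [0.12606966 0.49958222 0.06438704] 26.260656821866256 94.89386569213579 [-4.49436985e-01  4.21760711e-01  1.87789803e+00 -1.51820656e-05
  8.41688374e-01 -2.10563728e+00]
```

View pics/wrist10.png

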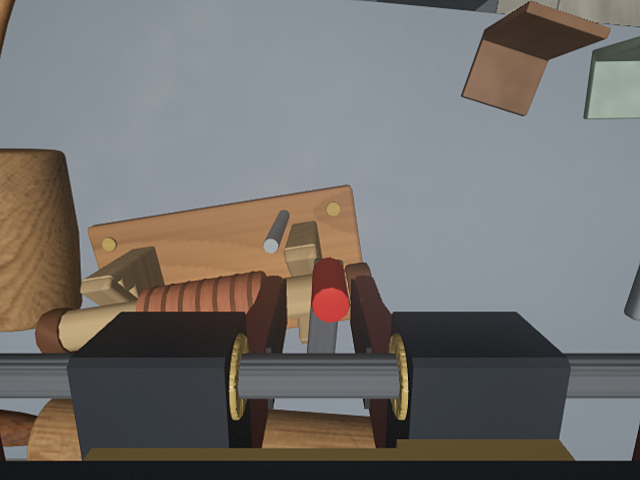

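Call:
servo_tool --moves "0.0005 -0.0037 0 0 0 3; 0.0011 -0.0073 0 0 0 6; 0.0019 -0.0103 0 0 0 8; 0.0025 -0.0123 0 0 0 8; 0.0025 -0.0123 0 0 0 8"

```text
t: 18.32
ee_pos: [494.7, -236.1, 129.1]
orientation: [-1.564, -0.177, 0.177]
ft_force: [-0.7, 0.3, 0.7]
width: 26.3
```

Call:
servo_tool --moves "0.0003 -0.001 0 0 0 0; 0.0006 -0.002 0 0 0 0; 0.0006 -0.002 0 0 0 0"

```text
t: 18.7
ee_pos: [495.2, -238.3, 129.1]
orientation: [-1.564, -0.178, 0.178]
ft_force: [-0.3, -0.6, -0.6]
width: 26.5
```

Call:
servo_tool --moves "0.0003 -0.001 0 0 0 0; 0.0006 -0.002 0 0 0 0; 0.0006 -0.002 0 0 0 0"

```text
t: 19.08
ee_pos: [495.3, -238.9, 128.9]
orientation: [-1.561, -0.177, 0.178]
ft_force: [-1.1, 6.2, 2.7]
width: 26.7
```

Run:
```python
from h import *
o,im=snap("wrist","11"); print(o["t"],o["ee_pos"],o["ft_force"])
r=im["pixels"].astype(int); m=(r[...,0]>180)&(r[...,1]<90)&(r[...,2]<90); a=np.argwhere(m); u,v=a.mean(0)[::-1]; p=ray(im,u,v,142,o);print(u,v,p,"phi",np.degrees(np.arctan2(p[1]+218.7,p[0]-552))%360)
```

```text
19.075 [ 495.27096926 -238.93762077  128.91605259] [-1.08355572  6.21091264  2.68273769]
332.5213319458897 303.6566077003122 [ 493.13796352 -233.5497466   142.        ] phi 194.15915667581984
```

View pics/wrist11.png

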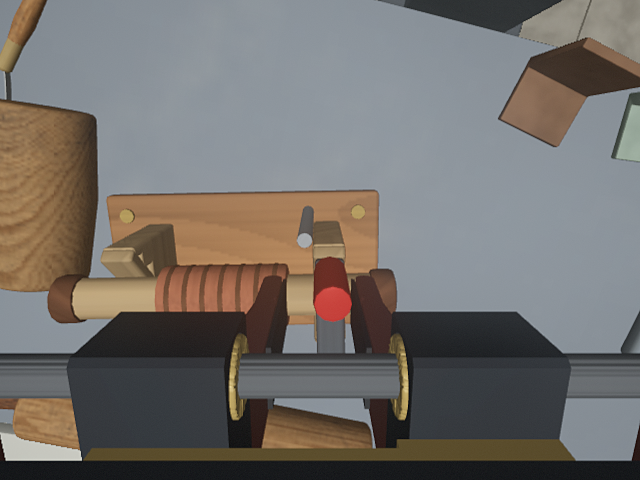

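Call:
servo_tool --moves "-0.0007 0.0025 0 0 0 0; -0.0014 0.0055 0 0 0 0; -0.0014 0.0055 0 0 0 0; -0.0014 0.0055 0.01 0 0 0; -0.0014 0.0055 0.03 0 0 0; -0.0014 0.0055 0.06 0 0 0; -0.0014 0.0055 0.1 0 0 0; -0.0014 0.0055 0.13 0 0 0"

```text
t: 20.12
ee_pos: [494.8, -235.1, 261.6]
orientation: [-1.565, -0.179, 0.177]
ft_force: [0.3, 0.5, -0.4]
width: 26.4
```

Call:
servo_tool --moves "-0.02 0.02 0.03 0 0 0; -0.04 0.05 0.06 0 0 0; -0.06 0.09 0.08 0 0 -5; -0.06 0.12 0.08 0 0 -10; -0.06 0.15 0.08 0 0 -15; -0.06 0.15 0.08 0 0 -15; -0.06 0.15 0.08 0 0 -15; -0.06 0.15 0.08 0 0 -15"

```text
t: 21.12
ee_pos: [434.5, -85.5, 339.1]
orientation: [-1.571, 0.028, -0.028]
ft_force: [-0.2, -0.6, -0.3]
width: 26.6
```

Run:
```python
from h import *
o,im=snap("top","12"); print(o["t"],o["ee_pos"],o["ft_force"])
cv2.imwrite("pics/top12c.png",cv2.resize(im["pixels"][150:300,220:420,::-1],(800,600)))
r=im["pixels"].astype(int); m=(r[...,0]>120)&(r[...,1]<60)&(r[...,2]<60); a=np.argwhere(m);print(len(a),a.mean(0)); p=ray(im,*a.mean(0)[::-1],142);print(p,np.degrees(np.arctan2(p[1]+218.7,p[0]-552))%360)
o,im=snap("scene","12")
cv2.imwrite("pics/scene12c.png",cv2.resize(im["pixels"][210:345,300:480,::-1],(800,600)))
snap("wrist","12")
```

```text
21.125 [434.49189878 -85.52706137 339.12926819] [-0.23675381 -0.62766647 -0.30689806]
16 [227.    383.375]
[ 492.87393661 -235.16550447  142.        ] 195.56152692810826
```

View pics/top12c.png

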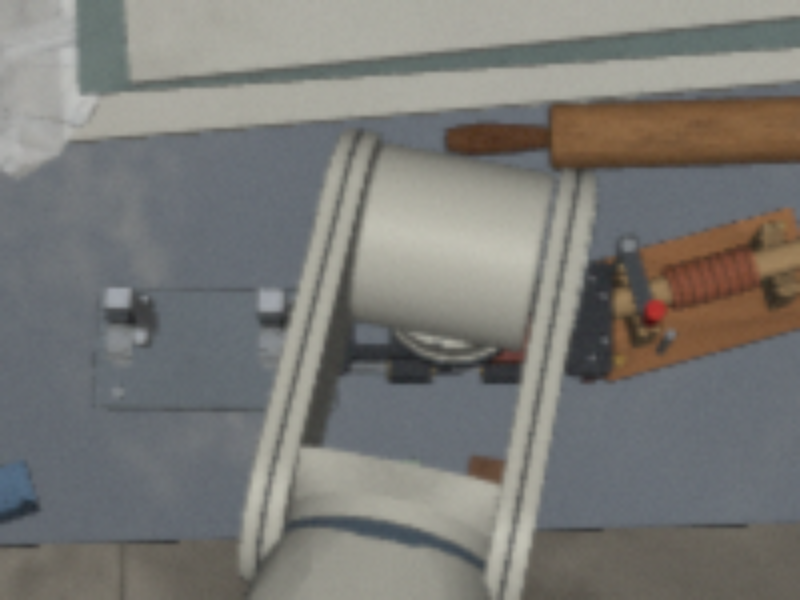

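View pics/scene12c.png

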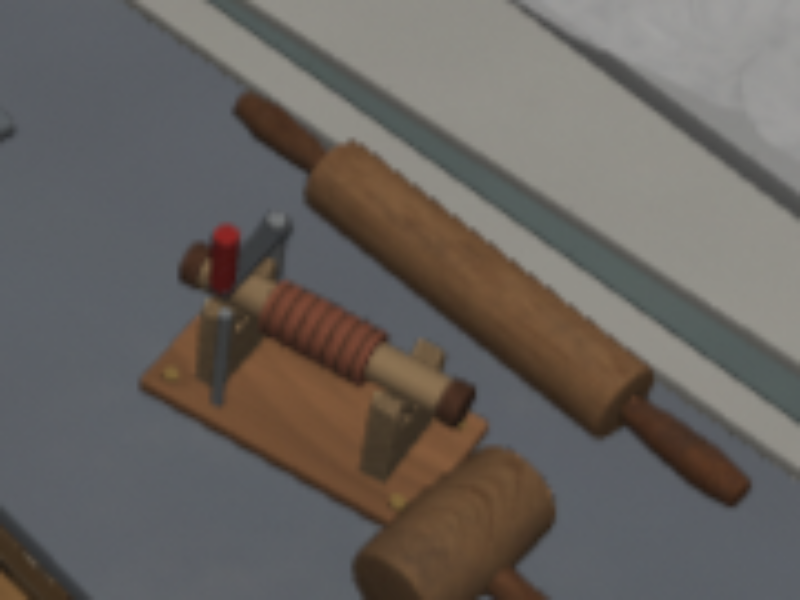

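View pics/wrist12.png

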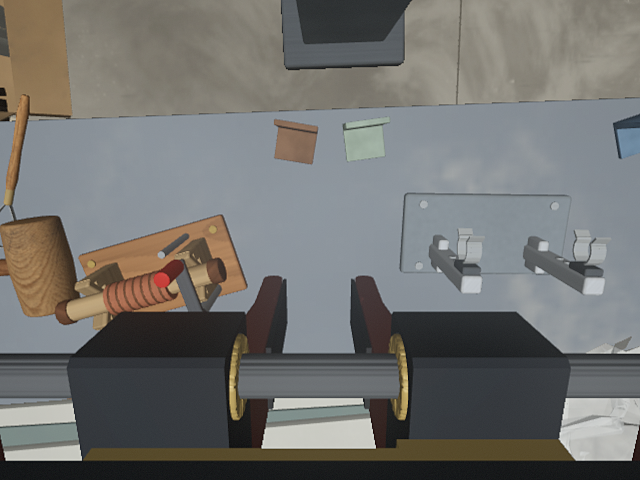

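Roller seated, keeper shut against its stop, and nothing else disturbed. Handing in.

```bash
python3 -c "
from workcell import ctrl
print(ctrl.close_job())"
```

```text
the job is handed in; nothing more can be done
None
```

The roller is out of the clips and lying in both V saddles of the rest, the red-pin keeper is shut over its +y end, and I handed the job in at about 21 s. I gripped the roller by the barrel, pulled it straight forward 50 mm, carried it over and lowered it until light contact (about 9 N). I then swung the keeper round with the pin held loosely between the fingers until it met its stop.

**Last checks:**
- **Keeper:** the push at the pin rose from under 1 N to about 6 N at the stop. The wrist camera put the arm at 194.2° against 194° for shut. The top camera read 195.6°, but on only 16 pixels, which is within its resolution.
- **Roller:** the pictures show it level in both saddles with the keeper across its +y journal.
- **Surroundings:** the mallet and the two tiles in full view (green and brown) look unmoved. I compared these by eye, not by measurement. The blue tile is only partly in the last pictures and the cream one is not in them, but the arm did not come near either after the pull.
- **Robot:** the gripper is clear of everything.

**One reading that disagreed:** the gripper showed about 31 mm on the 36 mm barrel. I put this down to the pads giving way a little. The roller did not slip.

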